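# Hang the headlamp bezel on the curing rack

### The job

Take the wider of the two black headlamp bezels out of its plywood stand and hang it by its top bar on the two hooks of the steel rack, so that the hook tips come through its opening. Make sure that the bar is down on both hooks before you let go, and leave the narrow bezel undisturbed.

Things in the scene. Friction and masses are not known exactly. Their poses are not given: they have to be found in the camera images.
- wide_bezel: black open frame upright in a plywood stand: 240 mm wide (y; 266 with ears), 150 high, 14 thick (x), 0.2 kg, steel lamp ring low in it (top at 85). Straight top bar 16 high, its underside 134 above the bezel's underside; opening below it 212 wide. Origin: centre of the underside; z up. Stand slot 17 wide, 24 deep, floor 8 above the bench: lift straight out. May hang either way round.
- left_hook: 10 mm steel rod hook of the rack, the left one seen from the robot (160 mm from the other). Origin: its seat, on top of the level rod, 185 mm above the bench. x points from upturned tip to post (away from the robot), y left along the hook line, z up. Tip at x -26, its top 22 above the seat; post (16 thick) at x +26, its top 15 above the seat; 39 clear between. Below, only a low rod and a 12 mm base plate.
- right_hook: 10 mm steel rod hook of the rack, the right one seen from the robot (160 mm from the other). Origin: its seat, on top of the level rod, 185 mm above the bench. x points from upturned tip to post (away from the robot), y left along the hook line, z up. Tip at x -26, its top 22 above the seat; post (16 thick) at x +26, its top 15 above the seat; 39 clear between. Below, only a low rod and a 12 mm base plate.
- narrow_bezel: bystander: smaller bezel of the same kind, 130 mm wide (y; 156 with ears), 100 high, 14 thick (x), upright in a like plywood stand, its top 108 mm above the bench; too narrow for the hooks. Origin: centre of its underside; z up. Leave it undisturbed.

How it is judged (in metres and radians):
On the way:
1. the top bar of the wide bezel is down at both hook seats (within 7 mm) while the gripper still holds it (z of left_hook in the frame of wide_bezel between 0.127 and 0.142 m and x of left_hook in the frame of wide_bezel between -0.025 and 0.025 m and y of left_hook in the frame of wide_bezel between -0.115 and 0.115 m and z of right_hook in the frame of wide_bezel between 0.127 and 0.142 m and x of right_hook in the frame of wide_bezel between -0.025 and 0.025 m and y of right_hook in the frame of wide_bezel between -0.115 and 0.115 m and contact force between the fingers and wide_bezel above 0.5 N), for 0.15 s.
At the end, for the whole second after the job is handed in: The wide bezel hangs at rest with its top bar resting on both hooks, between tip and post: both hooks carry part of its weight (over 0.15 N each), each hook's seat is within 7 mm below (8 mm above) the bar's underside, and within 25 mm of the bezel's middle plane. The gripper has let go (z of left_hook in the frame of wide_bezel between 0.127 and 0.142 m and x of left_hook in the frame of wide_bezel between -0.025 and 0.025 m and y of left_hook in the frame of wide_bezel between -0.115 and 0.115 m and z of right_hook in the frame of wide_bezel between 0.127 and 0.142 m and x of right_hook in the frame of wide_bezel between -0.025 and 0.025 m and y of right_hook in the frame of wide_bezel between -0.115 and 0.115 m and contact force between each of left_hook, right_hook and wide_bezel above 0.15 N and linear speed of wide_bezel below 0.03 m/s and angular speed of wide_bezel below 0.3 rad/s); the robot touches nothing.
It fails at once if the narrow bezel is moved more than 25 mm or tipped more than 17 degrees (distance of narrow_bezel from where it was at the start of the episode above 0.025 m or angle between narrow_bezel's own z axis and vertical above 0.3 rad).
It also fails if it takes over 45 s, if anything falls off the work surface, if the arm or the gripper's body presses on something with over 40 N, if the wrist force passes 120 N, or if a joint passes its speed limit or range.

### The arm

A 7-joint arm with a two-finger parallel gripper is mounted at the origin on the work surface. World frame = base frame: x ahead of the robot, y to its left, z up, the work surface at z = 0. Lengths are in mm, angles in rad, forces in N, time in s.
With the tool pointing down it reaches from about 400 to 875 mm from the base axis. Payload 4.4 kg.
Tool frame: the origin (TCP) lies midway between the tips of the shut fingers; the grasp point (between the pads) lies 19 mm behind it (ctrl.pinch_z is the distance from the TCP to the grasp point, in mm); z points along the fingers, y is the line along which they close (so a half turn about z gives the same grasp; the last joint's range is limited). The gripper opens to 85 mm and grips with 20 to 120 N. Pads are 22 mm wide; open, the fingers measure 114 mm over their backs; the gripper's body (76 mm by 85 mm) begins 54 mm behind the grasp point. The pads swing forward as they close: fully open they stand 13 mm farther back than shut.
Start: joints at [1.168, 0.628, 0.038, 1.517, -0.027, 0.996, -0.02], TCP at [214.834, -613.486, 194.113] pointing down, gripper open.
Joint ranges: [-3.06, 3.06], [-0.37, 2.12], [-1.25, 1.32], [0.18, 2.47], [-1.1, 4.24], [0.23, 1.98], [-2.94, 2.94]. Speed limits (rad/s): [2.57, 2.57, 3.14, 3.14, 3.14, 3.14, 3.14].

### API

Orientations are given as [roll, pitch, yaw] about the fixed x, y, z axes, in that order (R = Rz(yaw) Ry(pitch) Rx(roll)).
In Python, from cell import read_state, cams, order, ctrl gives the robot as it stands.
- The arm moves only by the tool move_arm, never from a script. Its argument "targets" is text: rows parted by semicolons, each of 7 numbers parted by spaces: the gripper's target within -1 to 1 (fully open at 1, half-way at 0, shut at -1), then the shift along the tool's x, y, z in cm, then the turn, a rotation vector about the tool's x, y, z in degrees. A call has 1 to 5 rows; each row shifts and turns the commanded pose from where the row before left it, along the tool's axes as they then stand; what a row does not reach is not made up. A row lasts 1/12 s, in which the tool goes at most 41.7 mm and 7.16 degrees, less where a joint would pass 70% of its speed; a pose out of reach is approached as far as the arm can. A call with a gripper value outside its range is refused whole. The fingers move at their own pace and stop on an object; the grip force is fixed at half the most. Time passes only in rows, so rows that do not move let the fingers close. It gives the time, the measured TCP pose, the force, the opening and the grip force at its end, in the units of the state.
- read_state(): the state, without advancing time (a new reading comes with each control period).
- cams.get_image(name): name is "scene" or "side" or "wrist"; returns a dict with "color" (420x560x3 uint8, red, green, blue), "fovy" (degrees; the focal length in pixels is half the picture's height over the tangent of half this angle, whatever the lens; pixels are square), "cx", "cy" (the principal point, pixels), "rvec" (rotation vector, rad) and "tvec" (3), from world to camera coordinates, as OpenCV has them. Camera axes: x right, y down, z forward; pixel columns grow to the right and rows downward; lengths in mm; the calibration is good to about 2 mm. The wrist camera is an equidistant fisheye: a pixel r from the principal point sees the ray r / f radians off the axis. A picture is of the moment at which its call begins. There is no depth.
- order.finish_job(): hands the job in; it is judged then, once.
The state is a dict: "clock": time; "qpos": joint angles; "qd": joint speeds; "tau": joint torques, N m; "eef_pos": TCP position; "tool_rot": TCP orientation; "force": force on the tool from outside, world axes, zero at the start; "torque": the same for the moment, N m; "width": finger opening in mm; "gripper_force": force on a finger pad.
Only numpy, scipy, OpenCV 4.12 (cv2) and the standard library are available. Lean on these libraries where they do the work, as an engineer would, in place of code of your own. Each camera call takes 0.05 s, during which the arm holds its last target. There are 200 camera calls.

## Working session

There is one attempt and no reset: what is moved stays moved. The work goes in short steps, Python scripts to look and compute and a tool call to move; the robot and the scene stay as the last step left them, time stands still between calls to the robot, and variables do not carry over. Pictures are saved under pics/ and viewed, at most 10 in all, crops included, and the job is handed in when it is done.

Besides the shell and the picture viewer there is one more tool, called after ">>>" as name(argument=value, ...) on one line, values as JSON. move_arm: Moves the arm, as the interface text tells. Its arguments: {"type":"object","properties":{"targets":{"type":"string"}},"required":["targets"]}

```bash
ls; mkdir -p pics; cat > h.py <<'E'
import numpy as np, cv2
from cell import read_state, cams, order, ctrl
def shot(n):
    d=cams.get_image(n); return d
def K(d):
    f=d["color"].shape[0]/2/np.tan(np.radians(d["fovy"])/2)
    return f,np.array(d["cx"]),np.array(d["cy"])
def ray(d,uv,fish=False):
    f,cx,cy=K(d); u,v=uv; R=cv2.Rodrigues(np.array(d["rvec"],float))[0]; t=np.array(d["tvec"],float).ravel()
    x,y=(u-cx)/f,(v-cy)/f
    if fish:
        r=np.hypot(x,y); c=np.array([x/r*np.sin(r),y/r*np.sin(r),np.cos(r)]) if r>0 else np.array([0,0,1.])
    else: c=np.array([x,y,1.])
    c=R.T@c; return -R.T@t,c/np.linalg.norm(c)
def onz(d,uv,z,fish=False):
    o,c=ray(d,uv,fish); return o+c*(z-o[2])/c[2]
def tri(rs):
    A=sum(np.eye(3)-np.outer(c,c) for o,c in rs); b=sum((np.eye(3)-np.outer(c,c))@o for o,c in rs)
    return np.linalg.solve(A,b)
def save(d,n,s=1): cv2.imwrite(n,cv2.cvtColor(d["color"],cv2.COLOR_RGB2BGR))
E
python3 - <<'E'
from h import *
import pickle
D={}
for n in("scene","side","wrist"):
    d=shot(n);D[n]=d;save(d,f"pics/{n}0.png");print(n,d["fovy"],d["cx"],d["cy"],ray(d,(d["cx"],d["cy"])))
pickle.dump(D,open("d0.pkl","wb"))
print(read_state())
E
```

```text
pics
scene 57.510057644010246 278.70822023584157 210.07988964571902 (array([840.94977708, 492.14632039, 675.66030365]), array([-0.35494745, -0.59953982, -0.71733138]))
side 42.16019810170945 270.75336098805985 206.12583969822757 (array([118.21785254, 893.36083338, 866.01882929]), array([ 0.37051412, -0.71242297, -0.59596376]))
wrist 65.70646984690485 275.35606599912353 209.3356462834283 (array([ 290.97144135, -587.65271518,  374.26882892]), array([-0.29793321, -0.10348851, -0.94896045]))
{'clock': 0.15, 'qpos': array([ 1.16818906,  0.6291324 ,  0.03845096,  1.51814094, -0.02701136,
        0.99628586, -0.02000963]), 'qd': array([ 0.00239784, -0.00306548, -0.000172  , -0.0028597 , -0.00023301,
        0.00235215,  0.00020217]), 'tau': array([ 1.62185406e-03, -5.63803804e+01,  1.22804012e+00, -1.93652344e+01,
        1.12014130e-02,  7.35622452e-03,  2.07731978e-05]), 'eef_pos': array([ 214.66796998, -612.97183811,  193.40038732]), 'tool_rot': array([-3.14014376e+00, -1.25213847e-06,  3.36789326e-01]), 'force': array([-0.230969  ,  0.06418756,  1.05851292]), 'torque': array([-0.00212279,  0.01118475,  0.02193349]), 'gripper_force': 0.0, 'width': 85.82830069027392}
```

View pics/scene0.png

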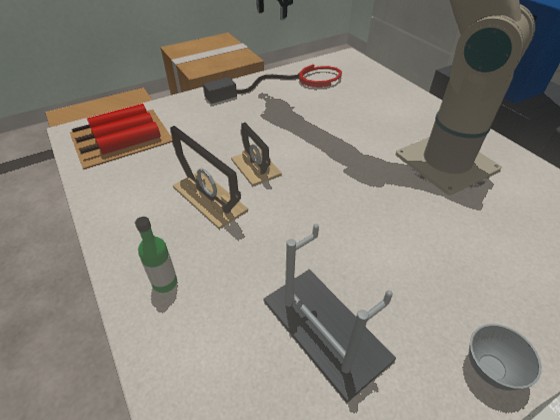

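View pics/side0.png

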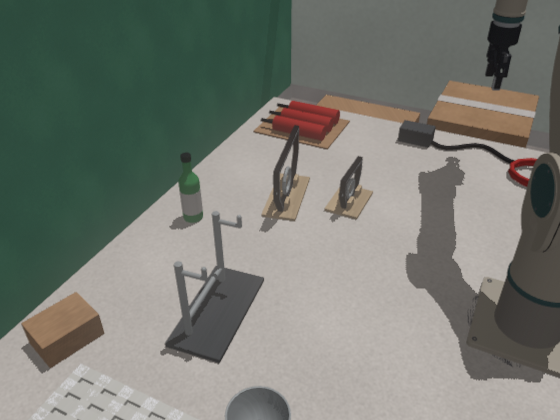

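The scene view shows the wide bezel's top bar from (175,130) to (238,182), and the hooks with posts at (291,243) and (362,315) and tips at (317,229) and (388,295). In the side view the bezel is at (287,170), with hook posts at (216,214) and (180,265). Next I'll zoom in for accurate pixels.

```bash
python3 - <<'E'
from h import *
import pickle
D=pickle.load(open("d0.pkl","rb"))
def crop(n,u,v,w,h,s):
    c=D[n]["color"][v:v+h,u:u+w]; c=cv2.resize(c,None,fx=s,fy=s,interpolation=cv2.INTER_CUBIC)
    for k in range(0,w,10): cv2.line(c,(k*s,0),(k*s,4 if k%50 else 12),(255,0,0),1)
    for k in range(0,h,10): cv2.line(c,(0,k*s),(4 if k%50 else 12,k*s),(255,0,0),1)
    cv2.putText(c,f"{u},{v} x{s}",(20,h*s-8),0,.5,(255,0,0),1)
    return c
a=np.vstack([np.hstack([crop("scene",160,120,100,75,4),crop("side",250,120,100,75,4)]),np.hstack([crop("scene",280,220,133,100,3),crop("side",160,200,133,100,3)])])
cv2.imwrite("pics/z.png",a[:,:,::-1]); print(a.shape)
E
```

```text
Traceback (most recent call last):
ValueError: all the input array dimensions except for the concatenation axis must match exactly, but along dimension 1, the array at index 0 has size 800 and the array at index 1 has size 798
```

```bash
python3 - <<'E'
from h import *
import pickle
D=pickle.load(open("d0.pkl","rb"))
def crop(n,u,v,w,h,s):
    c=D[n]["color"][v:v+h,u:u+w]; c=cv2.resize(c,None,fx=s,fy=s,interpolation=cv2.INTER_CUBIC)
    for k in range(0,w,10): cv2.line(c,(k*s,0),(k*s,4 if k%50 else 12),(255,0,0),1)
    for k in range(0,h,10): cv2.line(c,(0,k*s),(4 if k%50 else 12,k*s),(255,0,0),1)
    cv2.putText(c,f"{u},{v} x{s}",(20,h*s-8),0,.5,(255,0,0),1)
    return c
a=np.vstack([np.hstack([crop("scene",160,120,100,75,4),crop("side",250,120,100,75,4)]),np.hstack([crop("scene",285,220,100,75,4),crop("side",165,205,100,75,4)])])
a=np.vstack([a]);cv2.imwrite("pics/z.png",a[:,:,::-1])
E
```

```text
(no output)
```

View pics/z.png

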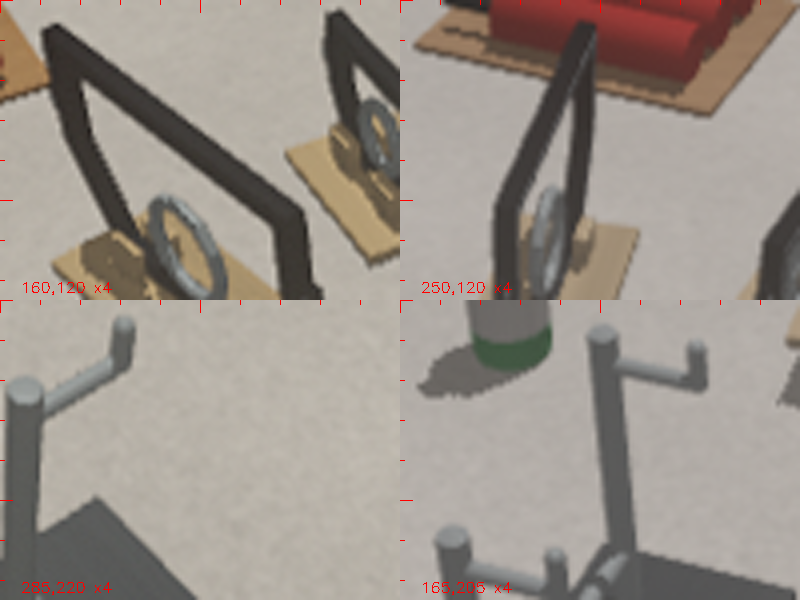

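The zoomed crops show the bezel bar's upper edges and the hook post and tip tops clearly. I'll compute positions from those.

```bash
python3 - <<'E'
from h import *
import pickle
D=pickle.load(open("d0.pkl","rb"))
def px(o,p,q=(0,0)): return (o[0]+(p[0]-q[0]+.5)/4-.5,o[1]+(p[1]-q[1]+.5)/4-.5)
S,T=D["scene"],D["side"]
print("bezel -x edge scene",[onz(S,px((160,120),p),158).round(1) for p in((62,24),(303,206))])
print("bezel +x near/far edge scene",[onz(S,px((160,120),p),158).round(1) for p in((44,36),(280,218))])
print("bezel +x edge side",[onz(T,px((250,120),p,(400,0)),158).round(1) for p in((578,25),(495,198))])
print("bezel -x edge side",[onz(T,px((250,120),p,(400,0)),158).round(1) for p in((595,28),(520,200))])
o=(285,220);q=(0,300);o2=(165,205);q2=(400,300)
# post far hook top centre, tip top centre (scene 25,390 / 124,323)
print("far post",onz(S,px(o,(25,388),q),200).round(1),onz(T,px(o2,(603,333),q2),200).round(1))
print("far tip",onz(S,px(o,(124,321),q),207).round(1),onz(T,px(o2,(697,345),q2),207).round(1))
print("near post",onz(S,(362,315),200).round(1),onz(T,px(o2,(452,536),q2),200).round(1))
print("near tip",onz(S,(388.5,294),207).round(1),onz(T,px(o2,(555,553),q2),207).round(1))
E
```

```text
bezel -x edge scene [array([ 655.9, -309.2,  158. ]), array([605.4, -84.2, 158. ])]
bezel +x near/far edge scene [array([ 669.5, -302.5,  158. ]), array([619.9, -81.5, 158. ])]
bezel +x edge side [array([ 665.7, -306.9,  158. ]), array([619.8, -88.8, 158. ])]
bezel -x edge side [array([ 653.4, -307.9,  158. ]), array([605.2, -93.2, 158. ])]
far post [624.5 165.3 200. ] [623.2 165.8 200. ]
far tip [573.8 160.4 207. ] [570.5 161.7 207. ]
near post [608.7 324.8 200. ] [605.7 324.7 200. ]
near tip [559.2 320.6 207. ] [553.1 320.1 207. ]
```

```bash
cat >> h.py <<'E'
def plan(p,yaw,n,g=1):
    "n rows from present pose to TCP p, tool yaw"
    s=read_state(); a=np.array(s["eef_pos"]); y0=s["tool_rot"][2]; dy=(yaw-y0+np.pi)%(2*np.pi)-np.pi
    d=(np.array(p,float)-a)/n/10
    print("at",a.round(1),"rot",np.round(s["tool_rot"],3),"t",round(s["clock"],2),"F",np.round(s["force"],1),"w",round(s["width"],1))
    R=[]
    for i in range(n):
        y=y0+dy*i/n; c,k=np.cos(y),np.sin(y)
        R.append(f"{g} {d[0]*c+d[1]*k:.2f} {d[0]*k-d[1]*c:.2f} {-d[2]:.2f} 0 0 {-np.degrees(dy/n):.1f}")
    for i in range(0,n,5): print("; ".join(R[i:i+5]))
E
python3 -c "
from h import *
plan((637,-197,235),1.788,20)
d=0
import pickle
D=pickle.load(open('d0.pkl','rb'))
print('bottle base',onz(D['side'],(192,215),0),'narrow',onz(D['scene'],(248,128),108),onz(D['scene'],(268,152),108))"
```

```text
at [ 214.7 -613.   193.4] rot [-3.14  -0.     0.337] t 0.15 F [-0.2  0.1  1.1] w 85.8
1 2.68 -1.27 -0.21 0 0 -4.2; 1 2.77 -1.07 -0.21 0 0 -4.2; 1 2.84 -0.86 -0.21 0 0 -4.2; 1 2.89 -0.66 -0.21 0 0 -4.2; 1 2.93 -0.45 -0.21 0 0 -4.2
1 2.95 -0.23 -0.21 0 0 -4.2; 1 2.96 -0.02 -0.21 0 0 -4.2; 1 2.96 0.20 -0.21 0 0 -4.2; 1 2.94 0.41 -0.21 0 0 -4.2; 1 2.90 0.62 -0.21 0 0 -4.2
1 2.84 0.83 -0.21 0 0 -4.2; 1 2.78 1.04 -0.21 0 0 -4.2; 1 2.69 1.23 -0.21 0 0 -4.2; 1 2.60 1.43 -0.21 0 0 -4.2; 1 2.49 1.61 -0.21 0 0 -4.2
1 2.36 1.79 -0.21 0 0 -4.2; 1 2.23 1.95 -0.21 0 0 -4.2; 1 2.08 2.11 -0.21 0 0 -4.2; 1 1.92 2.26 -0.21 0 0 -4.2; 1 1.75 2.39 -0.21 0 0 -4.2
bottle base [825.52636239 -18.3760366    0.        ] narrow [ 477.71138879 -280.27521085  108.        ] [ 482.87553314 -164.62892093  108.        ]
```

>>> move_arm(targets="1 2.7 -1.3 -0.5 0 0 -4; 1 2.8 -1.1 -0.5 0 0 -4; 1 2.8 -0.9 -0.5 0 0 -4; 1 2.9 -0.7 -0.5 0 0 -4; 1 2.9 -0.5 -0.5 0 0 -4")

```text
clock: 0.57
eef_pos: [320.8, -507.1, 219.1]
tool_rot: [-3.141, -0.0, 0.689]
force: [0.7, -1.2, 0.1]
width: 85.5
gripper_force: 0.0
```

>>> move_arm(targets="1 2.9 -0.2 -0.5 0 0 -4; 1 3 0 -0.5 0 0 -4; 1 3 0.2 -0.5 0 0 -4; 1 2.9 0.4 -0.2 0 0 -4; 1 2.9 0.6 -0.2 0 0 -4")

```text
clock: 0.98
eef_pos: [428.4, -405.5, 238.3]
tool_rot: [3.142, 0.0, 1.038]
force: [0.7, -0.4, -0.5]
width: 85.5
gripper_force: 0.0
```

>>> move_arm(targets="1 2.8 0.8 0 0 0 -4; 1 2.8 1 0 0 0 -4; 1 2.7 1.2 0 0 0 -4; 1 2.6 1.4 0 0 0 -4; 1 2.5 1.6 0 0 0 -4")

```text
clock: 1.4
eef_pos: [535.8, -304.5, 237.9]
tool_rot: [-3.141, -0.0, 1.387]
force: [0.2, -0.3, -0.5]
width: 85.3
gripper_force: 0.0
```

```bash
python3 -c "
from h import *
plan((637,-197,225),1.788,8)"
```

```text
at [ 535.8 -304.5  237.9] rot [-3.141 -0.     1.387] t 1.4 F [ 0.2 -0.3 -0.5] w 85.3
1 1.55 1.00 0.16 0 0 -2.9; 1 1.50 1.08 0.16 0 0 -2.9; 1 1.44 1.15 0.16 0 0 -2.9; 1 1.39 1.22 0.16 0 0 -2.9; 1 1.32 1.29 0.16 0 0 -2.9
1 1.26 1.35 0.16 0 0 -2.9; 1 1.19 1.41 0.16 0 0 -2.9; 1 1.11 1.47 0.16 0 0 -2.9
```

>>> move_arm(targets="1 1.6 1 0.15 0 0 -2.9; 1 1.5 1.1 0.15 0 0 -2.9; 1 1.4 1.2 0.15 0 0 -2.9; 1 1.4 1.2 0.15 0 0 -2.9; 1 1.3 1.3 0.15 0 0 -2.9")

```text
clock: 1.82
eef_pos: [599.8, -238.3, 230.3]
tool_rot: [-3.141, 0.0, 1.64]
force: [0.0, -0.3, -0.2]
width: 85.7
gripper_force: 0.0
```

>>> move_arm(targets="1 1.3 1.3 0.15 0 0 -2.9; 1 1.2 1.4 0.15 0 0 -2.9; 1 1 1.4 0.15 0 0 -2.9; 1 0 0 0 0 0 0; 1 0 0 0 0 0 0")

```text
clock: 2.23
eef_pos: [636.7, -197.8, 225.7]
tool_rot: [-3.141, -0.001, 1.792]
force: [-0.5, -0.8, -0.2]
width: 85.4
gripper_force: 0.0
```

```bash
python3 -c "
from h import *
plan((637,-197,225),1.788,3)
d=shot('wrist');R=cv2.resize(d['color'],None,fx=1.4,fy=1.4);cv2.imwrite('pics/w1.png',R[:,:,::-1])
import pickle;pickle.dump(d,open('w1.pkl','wb'))
f,cx,cy=K(d);RR=cv2.Rodrigues(np.array(d['rvec'],float))[0]
def pr(p):
    c=RR@np.array(p)+np.array(d['tvec'],float).ravel();t=np.arctan2(np.hypot(c[0],c[1]),c[2]);a=np.arctan2(c[1],c[0]);return cx+f*t*np.cos(a),cy+f*t*np.sin(a)
for s in(-120,120):
  for x in(-7,7):
    p=(637+x*np.cos(.217)-s*np.sin(.217),-197+x*np.sin(.217)+s*np.cos(.217),158);print(s,x,np.round(pr(p),1),np.round(np.array(pr(p))*1.4))
"
```

```text
at [ 636.7 -197.8  225.7] rot [-3.141e+00 -1.000e-03  1.792e+00] t 2.23 F [-0.5 -0.8 -0.2] w 85.4
1 0.02 0.01 0.02 0 0 0.1; 1 0.02 0.01 0.02 0 0 0.1; 1 0.02 0.01 0.02 0 0 0.1
-120 -7 [268.3 324.5] [376. 454.]
-120 7 [282.9 324.6] [396. 454.]
120 -7 [267.9  52. ] [375.  73.]
120 7 [286.7  52.1] [401.  73.]
```

View pics/w1.png

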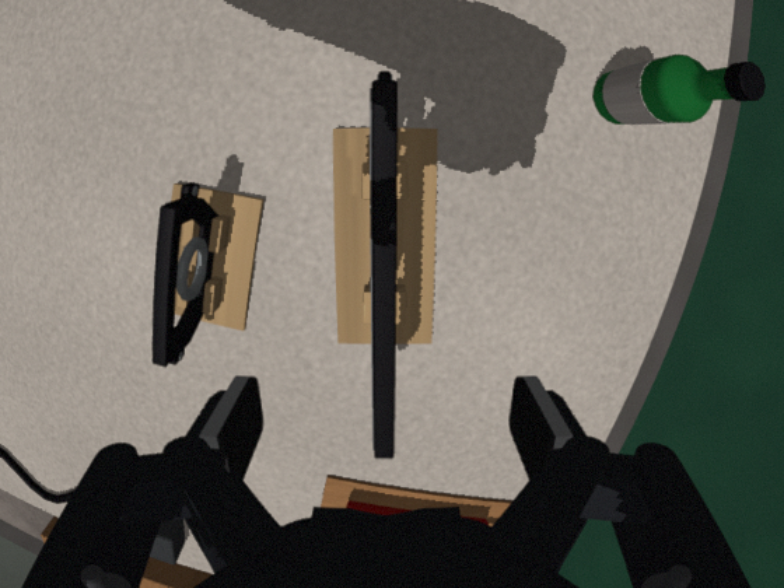

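The bar runs from (384,458) to (384,80), centred between the fingers and within 1–3 mm of the estimate. I'll descend and grip.

>>> move_arm(targets="1 -0.2 -0.1 2.4 0 0 0; 1 0 0 2.4 0 0 0; 1 0 0 2.4 0 0 0; 1 0 0 2.4 0 0 0; 1 0 0 0 0 0 0")

```text
clock: 2.7
eef_pos: [631.0, -202.6, 125.3]
tool_rot: [-3.133, -0.003, 1.787]
force: [-1.5, -0.0, -0.2]
width: 85.1
gripper_force: 0.0
```

>>> move_arm(targets="-1 0 0 0 0 0 0; -1 0 0 0 0 0 0; -1 0 0 0 0 0 0; -1 0 0 0 0 0 0; -1 0 0 0 0 0 0")

```text
clock: 3.12
eef_pos: [636.3, -201.6, 131.6]
tool_rot: [3.14, 0.001, 1.789]
force: [0.1, -1.0, -0.0]
width: 25.6
gripper_force: 0.0
```

>>> move_arm(targets="-1 0 0 0 0 0 0; -1 0 0 0 0 0 0; -1 0 0 0 0 0 0; -1 0 0 0 0 0 0")

```text
clock: 3.45
eef_pos: [635.6, -201.3, 130.2]
tool_rot: [3.142, 0.0, 1.789]
force: [-0.5, 0.1, 0.3]
width: 0.0
gripper_force: 0.0
```

```bash
python3 - <<'E'
from h import *
import pickle
D={n:shot(n) for n in("scene","side","wrist")}
pickle.dump(D,open("d1.pkl","wb"))
c=lambda n,u,v:cv2.resize(D[n]["color"][v:v+150,u:u+200],None,fx=2,fy=2)
a=np.vstack([np.hstack([c("scene",110,80),c("side",210,70)]),np.hstack([cv2.resize(D["wrist"]["color"],(400,300)),c("scene",110,80)])])
cv2.imwrite("pics/m1.png",a[:,:,::-1]);s=read_state();print(s["width"],s["gripper_force"],s["eef_pos"],s["clock"])
E
```

```text
-0.21819464075628814 0.0 [ 635.54194662 -201.2673554   130.07186631] 3.6
```

View pics/m1.png

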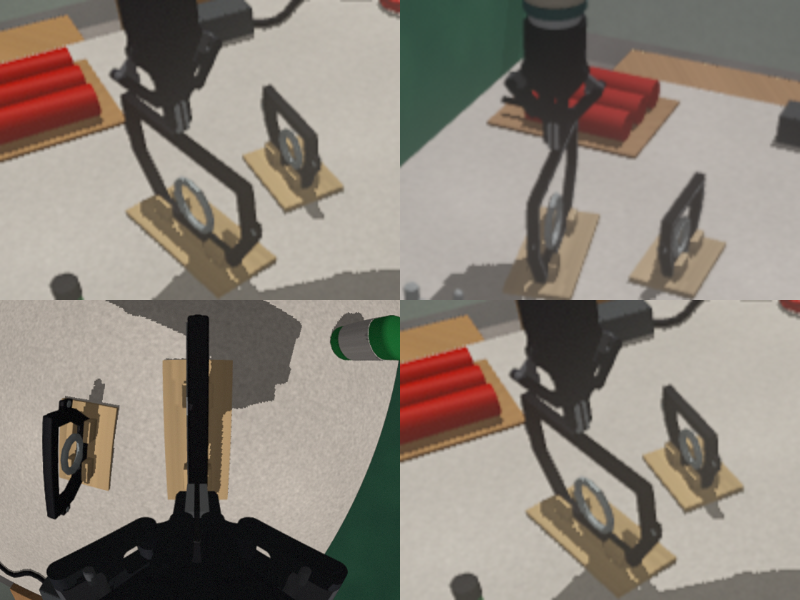

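```bash
python3 - <<'E'
from h import *
import pickle
D=pickle.load(open("d1.pkl","rb"))
def pr(d,p): return cv2.projectPoints(np.array([p],float),np.array(d["rvec"],float),np.array(d["tvec"],float),np.array([[K(d)[0],0,d["cx"]],[0,K(d)[0],d["cy"]],[0,0,1]]),None)[0].ravel().round(1)
for z in(130,158,175): print(z,pr(D["scene"],(635.5,-201,z)),pr(D["side"],(635.5,-201,z)))
print(tri([ray(D["scene"],(201,146)),ray(D["side"],(286.5,145))]))
a=np.hstack([cv2.resize(D["scene"]["color"][110:185,160:260],None,fx=4,fy=4,interpolation=cv2.INTER_CUBIC),cv2.resize(D["side"]["color"][110:185,250:350],None,fx=4,fy=4,interpolation=cv2.INTER_CUBIC)])
cv2.imwrite("pics/m2.png",np.clip(a[:,:,::-1].astype(float)*1.6,0,255))
E
```

```text
130 [202.2 156.4] [287.5 155.6]
158 [200.5 146.5] [287.5 146.2]
175 [199.3 140.2] [287.5 140.4]
[ 635.79328702 -195.31688834  163.78056548][ WARN:0@0.487] global loadsave.cpp:1063 imwrite_ Unsupported depth image for selected encoder is fallbacked to CV_8U.
```

View pics/m2.png

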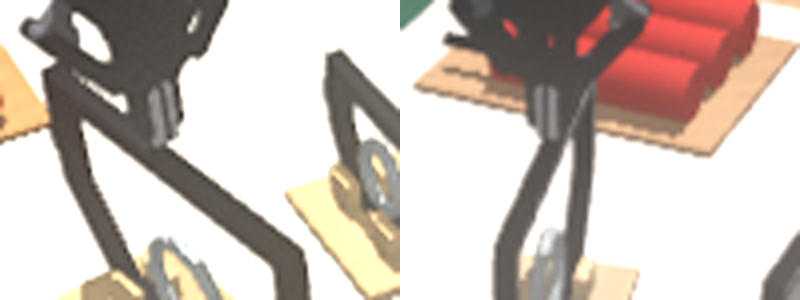

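The closed fingertips appear to end at the top of the bar (z about 160), although the reported TCP is 130. I'll compare the reported TCP with the pictures taken at the start.

```bash
python3 - <<'E'
from h import *
import pickle
D=pickle.load(open("d0.pkl","rb"));E=pickle.load(open("d1.pkl","rb"));W=pickle.load(open("w1.pkl","rb"))
def pr(d,p): return cv2.projectPoints(np.array([p],float),np.array(d["rvec"],float),np.array(d["tvec"],float),np.array([[K(d)[0],0,d["cx"]],[0,K(d)[0],d["cy"]],[0,0,1]]),None)[0].ravel().round(1)
for z in(193,206,230): print(z,pr(D["scene"],(214.7,-613,z)),pr(D["side"],(214.7,-613,z)))
for n,d in(("0",D["wrist"]),("above",W),("now",E["wrist"])): print(n,ray(d,(d["cx"]+.01,d["cy"]),True)[0].round(1))
g=lambda d,u,v:cv2.resize(d["color"][v:v+75,u:u+100],None,fx=4,fy=4,interpolation=cv2.INTER_CUBIC)
a=np.vstack([np.hstack([g(D["scene"],230,0),g(D["side"],450,40)]),np.hstack([g(E["wrist"],230,290-20),g(E["wrist"],230,215)])])
cv2.imwrite("pics/m3.png",np.clip(a[:,:,::-1].astype(float)*2,0,255).astype(np.uint8))
E
```

```text
193 [271.8  31.4] [488.4  99.5]
206 [271.8  27.2] [489.5  95.2]
230 [271.7  19.3] [491.4  87.1]
0 [ 291.  -587.7  374.3]
above [ 618.9 -120.1  406.7]
now [ 617.9 -123.5  311.1]
```

View pics/m3.png

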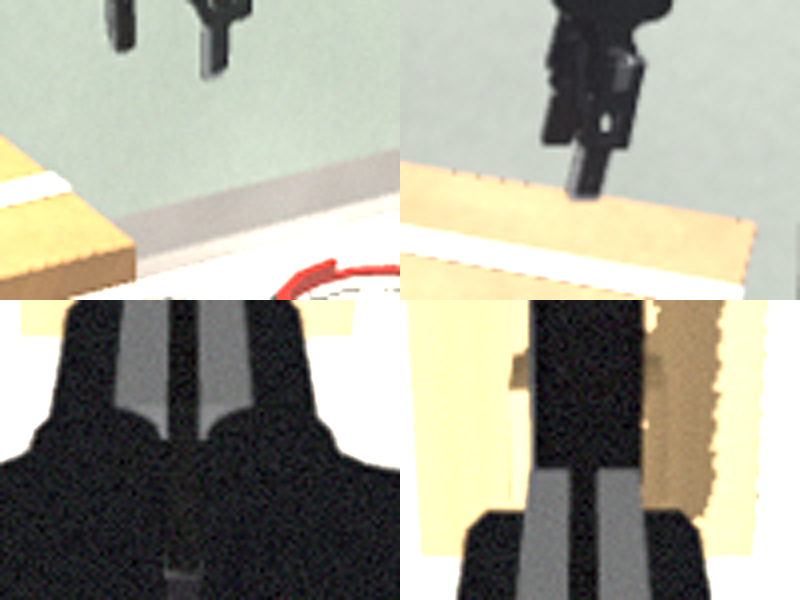

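Both positions show the real fingertips about 33 mm above the reported TCP, so I'll correct for that. I'll open, lower 33 mm more while watching force, and regrip.

>>> move_arm(targets="1 0 0 -0.5 0 0 0; 1 0 0 0 0 0 0; 1 0 0 0 0 0 0; 1 0 0 0 0 0 0; 1 0 0 0 0 0 0")

```text
clock: 4.02
eef_pos: [635.5, -201.3, 135.1]
tool_rot: [-3.142, -0.0, 1.789]
force: [-0.6, 0.3, 0.6]
width: 60.2
gripper_force: 0.0
```

>>> move_arm(targets="1 0 0 0 0 0 0; 1 0 0 0 0 0 0; 1 0 0 1 0 0 0; 1 0 0 1 0 0 0; 1 0 0 0.5 0 0 0")

```text
clock: 4.43
eef_pos: [634.3, -201.1, 107.9]
tool_rot: [-3.139, -0.001, 1.789]
force: [-0.6, -0.1, 0.0]
width: 85.3
gripper_force: 0.0
```

>>> move_arm(targets="1 0 0 0.5 0 0 0; 1 0 0 0.5 0 0 0; 1 0 0 0.3 0 0 0; 1 0 0 0 0 0 0; 1 0 0 0 0 0 0")

```text
clock: 4.85
eef_pos: [635.6, -201.3, 97.0]
tool_rot: [3.142, -0.0, 1.789]
force: [0.2, 0.6, -0.3]
width: 85.4
gripper_force: 0.0
```

```bash
python3 - <<'E'
from h import *
import pickle
D={n:shot(n) for n in("scene","side")}
s=read_state();print(s["width"],s["force"],s["eef_pos"],s["clock"])
g=lambda d,u,v:cv2.resize(d["color"][v:v+75,u:u+100],None,fx=4,fy=4,interpolation=cv2.INTER_CUBIC)
a=np.hstack([g(D["scene"],150,110),g(D["side"],240,110)])
cv2.imwrite("pics/m4.png",np.clip(a[:,:,::-1].astype(float)*1.8,0,255).astype(np.uint8))
E
```

```text
85.36975569306554 [0.47739234 0.60518784 0.69402446] [ 635.8934614  -201.33167733   97.50151343] 4.95
```

View pics/m4.png

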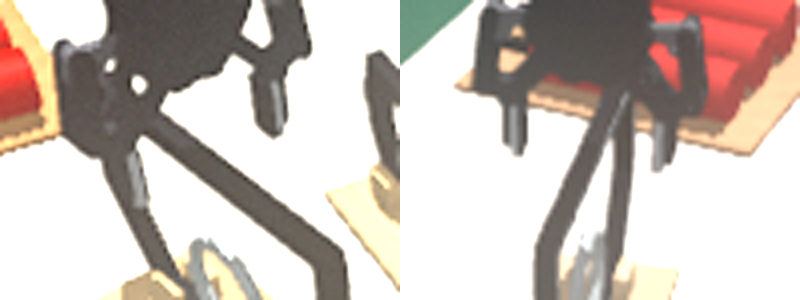

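The fingers now straddle the bar, with tips near z=142 while open (about 130 when shut). Closing.

>>> move_arm(targets="-1 0 0 0 0 0 0; -1 0 0 0 0 0 0; -1 0 0 0 0 0 0; -1 0 0 0 0 0 0; -1 0 0 0 0 0 0")

```text
clock: 5.37
eef_pos: [635.6, -201.3, 97.2]
tool_rot: [3.141, 0.0, 1.789]
force: [0.2, 0.1, 0.2]
width: 25.7
gripper_force: 0.0
```

>>> move_arm(targets="-1 0 0 0 0 0 0; -1 0 0 0 0 0 0; -1 0 0 0 0 0 0; -1 0 0 0 0 0 0")

```text
clock: 5.7
eef_pos: [635.9, -201.3, 97.4]
tool_rot: [3.141, 0.0, 1.789]
force: [-0.3, 0.5, 2.3]
width: 12.5
gripper_force: 59.6
```

Gripped: width 12.5 mm, 60 N. Lifting straight up.

>>> move_arm(targets="-1 0 0 1.5 0 0 0")

```text
clock: 5.78
eef_pos: [645.0, -200.4, 93.7]
tool_rot: [3.123, 0.006, 1.789]
force: [-13.1, 8.8, 133.3]
width: 13.0
gripper_force: 94.4
```

I got the sign wrong there: tool z points down, so I pushed the bezel into the stand and the force reading hit 133 N. I'll back off straight away.

>>> move_arm(targets="-1 0 0 -1.5 0 0 0; -1 0 0 0 0 0 0; -1 0 0 0 0 0 0")

```text
clock: 6.03
eef_pos: [637.2, -201.2, 98.0]
tool_rot: [3.138, 0.001, 1.789]
force: [2.6, 1.0, -0.4]
width: 12.7
gripper_force: 67.9
```

```bash
python3 - <<'E'
from h import *
plan((636,-201,215),1.789,6,-1)
E
```

```text
at [ 637.2 -201.2   98. ] rot [3.138e+00 1.000e-03 1.789e+00] t 6.03 F [ 2.6  1.  -0.4] w 12.7
-1 0.01 -0.02 -1.95 0 0 -0.0; -1 0.01 -0.02 -1.95 0 0 -0.0; -1 0.01 -0.02 -1.95 0 0 -0.0; -1 0.01 -0.02 -1.95 0 0 -0.0; -1 0.01 -0.02 -1.95 0 0 -0.0
-1 0.01 -0.02 -1.95 0 0 -0.0
```

>>> move_arm(targets="-1 0 0 -0.5 0 0 0; -1 0 0 -1 0 0 0; -1 0 0 -1.5 0 0 0; -1 0 0 -2 0 0 0; -1 0 0 -2 0 0 0")

```text
clock: 6.45
eef_pos: [633.1, -201.3, 166.5]
tool_rot: [-3.136, -0.002, 1.789]
force: [0.9, -1.0, -2.0]
width: 12.9
gripper_force: 67.4
```

>>> move_arm(targets="-1 0 0 -2 0 0 0; -1 0 0 -1.5 0 0 0; -1 0 0 -1 0 0 0; -1 0 0 0 0 0 0; -1 0 0 0 0 0 0")

```text
clock: 6.87
eef_pos: [634.7, -201.5, 211.7]
tool_rot: [-3.14, -0.0, 1.789]
force: [-0.2, 0.1, -2.1]
width: 13.2
gripper_force: 67.4
```

```bash
python3 - <<'E'
from h import *
import pickle
D={n:shot(n) for n in("scene","side")};pickle.dump(D,open("d2.pkl","wb"))
plan((525,-40,215),1.671,10,-1)
E
```

```text
at [ 634.2 -201.3  210.5] rot [-3.138e+00 -1.000e-03  1.789e+00] t 6.97 F [ 0.4  0.2 -1.9] w 13.0
-1 1.81 -0.72 -0.04 0 0 0.7; -1 1.80 -0.74 -0.04 0 0 0.7; -1 1.79 -0.76 -0.04 0 0 0.7; -1 1.78 -0.78 -0.04 0 0 0.7; -1 1.77 -0.80 -0.04 0 0 0.7
-1 1.77 -0.82 -0.04 0 0 0.7; -1 1.76 -0.84 -0.04 0 0 0.7; -1 1.75 -0.86 -0.04 0 0 0.7; -1 1.74 -0.88 -0.04 0 0 0.7; -1 1.72 -0.91 -0.04 0 0 0.7
```

>>> move_arm(targets="-1 1.8 -0.7 0 0 0 0.7; -1 1.8 -0.7 0 0 0 0.7; -1 1.8 -0.8 0 0 0 0.7; -1 1.8 -0.8 0 0 0 0.7; -1 1.8 -0.8 0 0 0 0.7")

```text
clock: 7.38
eef_pos: [579.2, -119.6, 210.7]
tool_rot: [-3.139, -0.001, 1.727]
force: [0.6, 0.1, -1.6]
width: 13.0
gripper_force: 67.4
```

>>> move_arm(targets="-1 1.8 -0.8 0 0 0 0.7; -1 1.8 -0.8 0 0 0 0.7; -1 1.7 -0.9 0 0 0 0.7; -1 1.7 -0.9 0 0 0 0.7; -1 1.7 -0.9 0 0 0 0.7")

```text
clock: 7.8
eef_pos: [525.1, -39.1, 211.0]
tool_rot: [-3.139, -0.0, 1.666]
force: [-0.1, 0.2, -2.4]
width: 12.8
gripper_force: 67.4
```

```bash
python3 - <<'E'
from h import *
plan((524,236,195),1.671,10,-1)
E
```

```text
at [525.1 -39.1 211. ] rot [-3.139 -0.     1.666] t 7.8 F [-0.1  0.2 -2.4] w 12.8
-1 2.74 0.25 0.16 0 0 -0.0; -1 2.74 0.25 0.16 0 0 -0.0; -1 2.74 0.25 0.16 0 0 -0.0; -1 2.74 0.25 0.16 0 0 -0.0; -1 2.74 0.26 0.16 0 0 -0.0
-1 2.74 0.26 0.16 0 0 -0.0; -1 2.74 0.26 0.16 0 0 -0.0; -1 2.74 0.26 0.16 0 0 -0.0; -1 2.74 0.26 0.16 0 0 -0.0; -1 2.74 0.26 0.16 0 0 -0.0
```

>>> move_arm(targets="-1 2.7 0.2 0.1 0 0 0; -1 2.7 0.2 0.1 0 0 0; -1 2.7 0.2 0.1 0 0 0; -1 2.7 0.2 0.1 0 0 0; -1 2.7 0.3 0.1 0 0 0")

```text
clock: 8.22
eef_pos: [523.5, 96.6, 206.0]
tool_rot: [-3.139, 0.0, 1.667]
force: [-0.2, 0.9, -2.1]
width: 12.8
gripper_force: 67.4
```

>>> move_arm(targets="-1 2.7 0.3 0.2 0 0 0; -1 2.7 0.3 0.2 0 0 0; -1 2.7 0.3 0.2 0 0 0; -1 2.7 0.3 0.2 0 0 0; -1 2.7 0.3 0 0 0 0")

```text
clock: 8.63
eef_pos: [525.5, 232.1, 197.4]
tool_rot: [-3.138, 0.001, 1.667]
force: [0.3, 0.1, -1.8]
width: 13.0
gripper_force: 67.3
```

>>> move_arm(targets="-1 0 0 0 0 0 0; -1 0 0 0 0 0 0")

```text
clock: 8.8
eef_pos: [525.4, 233.4, 197.9]
tool_rot: [-3.139, -0.0, 1.671]
force: [0.1, -1.3, -1.2]
width: 12.6
gripper_force: 67.4
```

```bash
python3 - <<'E'
from h import *
import pickle
D={n:shot(n) for n in("scene","side")};pickle.dump(D,open("d3.pkl","wb"))
s=read_state();print(s["eef_pos"],s["tool_rot"],s["force"],s["clock"])
g=lambda d,u,v:cv2.resize(d["color"][v:v+150,u:u+133],None,fx=3,fy=3,interpolation=cv2.INTER_CUBIC)
a=np.hstack([g(D["scene"],280,185),g(D["side"],150,170)])
cv2.imwrite("pics/m5.png",np.clip(a[:,:,::-1].astype(float)*1.6,0,255).astype(np.uint8))
E
```

```text
[526.28444186 230.08435255 198.06040748] [-3.13940592e+00  1.92516812e-03  1.66612874e+00] [ 0.17015441 -1.03664602 -2.16142407] 8.9
```

View pics/m5.png

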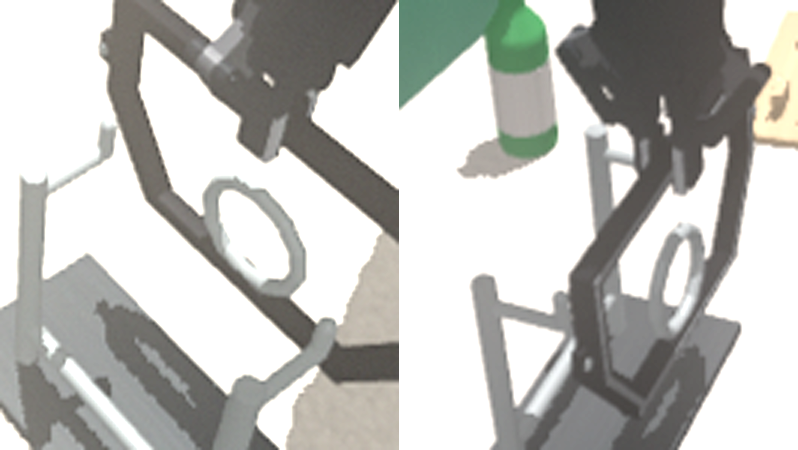

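The bezel is upright in front of the hook tips, with the tips at crop (108,130) and (325,330). I'll lower it to threading height, then slide it forward over the tips.

>>> move_arm(targets="-1 0.3 0 0.8 0 0 0; -1 0.2 0 0.9 0 0 0; -1 0 0 0.7 0 0 0; -1 0 0 0 0 0 0; -1 0 0 0 0 0 0")

```text
clock: 9.32
eef_pos: [525.9, 235.8, 174.2]
tool_rot: [-3.14, 0.001, 1.666]
force: [0.2, 0.6, -1.9]
width: 13.2
gripper_force: 67.3
```

>>> move_arm(targets="-1 0 0.8 0 0 0 0; -1 0 0.8 0 0 0 0; -1 0 0.8 0 0 0 0; -1 0 0.6 0 0 0 0; -1 0 0 0 0 0 0")

```text
clock: 9.73
eef_pos: [558.4, 239.4, 175.2]
tool_rot: [3.14, -0.0, 1.665]
force: [0.7, 0.1, -1.6]
width: 12.8
gripper_force: 67.3
```

>>> move_arm(targets="-1 0 0.8 0 0 0 0; -1 0 0.8 0 0 0 0; -1 0 0.8 0 0 0 0; -1 0 0.8 0 0 0 0; -1 0 0 0 0 0 0")

```text
clock: 10.15
eef_pos: [590.3, 242.4, 175.0]
tool_rot: [3.14, -0.0, 1.665]
force: [-0.4, -1.4, -3.1]
width: 12.9
gripper_force: 67.4
```

>>> move_arm(targets="-1 0 0 0 0 0 0; -1 0 0 0 0 0 0")

```text
clock: 10.32
eef_pos: [587.6, 242.5, 174.9]
tool_rot: [-3.141, 0.0, 1.667]
force: [-0.9, 0.7, -2.6]
width: 13.1
gripper_force: 67.4
```

```bash
python3 - <<'E'
from h import *
D={n:shot(n) for n in("scene","side")}
s=read_state();print(s["eef_pos"],s["force"],s["clock"])
g=lambda d,u,v:cv2.resize(d["color"][v:v+150,u:u+133],None,fx=3,fy=3,interpolation=cv2.INTER_CUBIC)
a=np.hstack([g(D["scene"],280,185),g(D["side"],150,170)])
cv2.imwrite("pics/m6.png",np.clip(a[:,:,::-1].astype(float)*1.6,0,255).astype(np.uint8))
E
```

```text
[587.53006002 242.55169179 175.11365177] [ 0.52908502 -0.51289195 -2.16004391] 10.4167
```

View pics/m6.png

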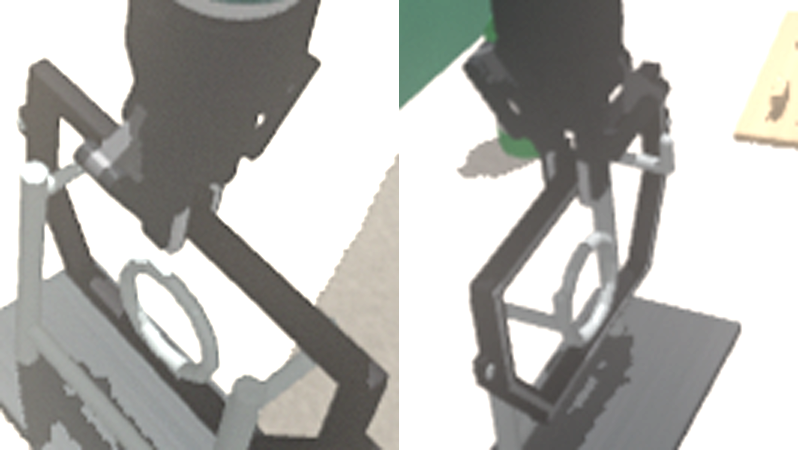

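Both hook rods pass through the opening, with tips on the robot side at side-crop (563,305) and (667,155). Lowering gently.

>>> move_arm(targets="-1 0 0.1 0.6 0 0 0; -1 0 0.1 0.7 0 0 0; -1 0 0 0.7 0 0 0; -1 0 0 0.5 0 0 0; -1 0 0 0 0 0 0")

```text
clock: 10.83
eef_pos: [588.9, 242.0, 148.2]
tool_rot: [-3.139, 0.001, 1.667]
force: [-1.4, -0.2, -2.4]
width: 13.0
gripper_force: 67.3
```

>>> move_arm(targets="-1 0 0 0.3 0 0 0; -1 0 0 0.2 0 0 0; -1 0 0 0 0 0 0; -1 0 0 0 0 0 0")

```text
clock: 11.17
eef_pos: [590.1, 242.7, 145.2]
tool_rot: [3.141, -0.0, 1.667]
force: [-0.0, 0.1, -1.7]
width: 13.0
gripper_force: 67.4
```

>>> move_arm(targets="-1 0 0 0.2 0 0 0; -1 0 0 0 0 0 0; -1 0 0 0 0 0 0")

```text
clock: 11.42
eef_pos: [590.0, 242.7, 143.1]
tool_rot: [3.142, 0.0, 1.667]
force: [0.1, 0.0, -1.4]
width: 13.0
gripper_force: 67.4
```

>>> move_arm(targets="-1 0 0 0.15 0 0 0; -1 0 0 0 0 0 0; -1 0 0 0 0 0 0")

```text
clock: 11.67
eef_pos: [590.0, 242.6, 141.6]
tool_rot: [-3.141, 0.0, 1.667]
force: [-0.4, -0.4, -1.8]
width: 12.9
gripper_force: 67.4
```

>>> move_arm(targets="-1 0 0 0.15 0 0 0; -1 0 0 0 0 0 0; -1 0 0 0 0 0 0")

```text
clock: 11.92
eef_pos: [590.0, 242.6, 140.0]
tool_rot: [-3.141, 0.0, 1.667]
force: [0.3, -0.6, -2.1]
width: 12.5
gripper_force: 67.4
```

>>> move_arm(targets="-1 0 0 0.15 0 0 0; -1 0 0 0 0 0 0; -1 0 0 0 0 0 0")

```text
clock: 12.17
eef_pos: [590.0, 242.6, 138.5]
tool_rot: [-3.141, 0.0, 1.667]
force: [-0.7, 0.0, -2.1]
width: 12.9
gripper_force: 67.4
```

>>> move_arm(targets="-1 0 0 0.15 0 0 0; -1 0 0 0 0 0 0; -1 0 0 0 0 0 0")

```text
clock: 12.42
eef_pos: [590.0, 242.7, 137.1]
tool_rot: [-3.142, -0.0, 1.667]
force: [-1.3, 0.2, -1.3]
width: 12.7
gripper_force: 67.4
```

>>> move_arm(targets="-1 0 0 0.15 0 0 0; -1 0 0 0 0 0 0; -1 0 0 0 0 0 0")

```text
clock: 12.67
eef_pos: [590.2, 242.7, 136.4]
tool_rot: [3.141, 0.0, 1.667]
force: [-1.5, -0.5, 4.2]
width: 12.9
gripper_force: 68.2
```

>>> move_arm(targets="-1 0 0 0.15 0 0 0; -1 0 0 0 0 0 0; -1 0 0 0 0 0 0")

```text
clock: 12.92
eef_pos: [590.3, 242.8, 136.3]
tool_rot: [3.14, 0.0, 1.667]
force: [-4.2, -1.6, 13.4]
width: 12.6
gripper_force: 69.6
```

```bash
python3 -c "
from h import *
s=read_state();print(s['torque'],s['force'],s['tool_rot'])"
```

```text
[-0.59701657  0.86099854 -0.0393035 ] [-4.18743315 -1.5560199  13.42278978] [3.14015243e+00 1.01854583e-04 1.66654665e+00]
```

>>> move_arm(targets="-1 0 0 0.05 0 0 0; -1 0 0 0 0 0 0; -1 0 0 0 0 0 0")

```text
clock: 13.17
eef_pos: [590.3, 242.8, 136.3]
tool_rot: [3.14, 0.0, 1.667]
force: [-5.0, -1.9, 15.4]
width: 12.7
gripper_force: 70.0
```

```bash
python3 -c "
from h import *
s=read_state();print(s['torque'],s['force'],s['tool_rot'])"
```

```text
[-0.74334723  1.01693716 -0.06219967] [-5.03169358 -1.89753989 15.36353042] [3.13992339e+00 1.58967130e-04 1.66652833e+00]
```

Measured force and moment put the contact centre about 24 mm from the middle, so both hooks carry load. I'll relax the pressure and release.

>>> move_arm(targets="-1 0 0 -0.1 0 0 0; -1 0 0 0 0 0 0; 0.2 0 0 0 0 0 0; 0.2 0 0 0 0 0 0; 0.2 0 0 0 0 0 0")

```text
clock: 13.58
eef_pos: [590.1, 242.7, 134.4]
tool_rot: [3.142, -0.0, 1.667]
force: [0.8, 0.6, 0.0]
width: 49.0
gripper_force: 0.0
```

>>> move_arm(targets="1 0 0 0 0 0 0; 1 0 0 0 0 0 0; 1 0 0 0 0 0 0; 1 0 0 0 0 0 0; 1 0 0 0 0 0 0")

```text
clock: 14.0
eef_pos: [590.0, 242.7, 134.5]
tool_rot: [-3.142, -0.0, 1.667]
force: [-0.2, 0.0, -0.4]
width: 85.8
gripper_force: 0.0
```

>>> move_arm(targets="1 0 0 -0.5 0 0 0; 1 0 0 -1 0 0 0; 1 0 0 -2 0 0 0; 1 0 0 -3 0 0 0; 1 0 0 -3 0 0 0")

```text
clock: 14.42
eef_pos: [589.6, 242.5, 231.1]
tool_rot: [-3.141, 0.0, 1.667]
force: [0.5, 0.4, 0.4]
width: 85.5
gripper_force: 0.0
```

>>> move_arm(targets="1 0 0 -2 0 0 0; 1 0 0 0 0 0 0; 1 0 0 0 0 0 0; 1 0 0 0 0 0 0; 1 0 0 0 0 0 0")

```text
clock: 14.83
eef_pos: [589.3, 242.1, 248.5]
tool_rot: [-3.139, 0.001, 1.667]
force: [-0.7, -0.1, -0.6]
width: 85.5
gripper_force: 0.0
```

```bash
python3 - <<'E'
from h import *
D={n:shot(n) for n in("scene","side")}
# no picture left: dark-mask check of the bezel near the rack, and its top line
for n,(u,v) in(("scene",(280,180)),("side",(150,170))):
    c=D[n]["color"].astype(int); m=((c.max(2)<75)&(c.max(2)-c.min(2)<25))[v:v+160,u:u+150]
    print(n); [print("".join("#" if x else "." for x in r[::2])) for r in m[::5]]
s=read_state();print(s["eef_pos"],s["force"],s["clock"],s["width"])
E
```

```text
scene
..........................#################################................
............##...........#############################.....................
............##...#...####..##########################......................
...........##....#######.....#########.....#######.........................
...........###############....#####........######..........................
..........############..#########.........#######..........................
..........####.######...#######..............###...........................
..........##########..#####................................................
............#############..................................................
....#.........#########.#..................................................
....###....#....#####......................................................
....######......#####......................................................
........#.##.......##......................................................
............###............................................................
........#......###...#........
[... 3178 characters left out ...]
..#####............#...#.####...................................
..............#####.............#.#####....................................
..............#####........#########...............#.......................
.............#######......####.####........................................
..............#######...####.####...............#..........................
.................###############...............#...........................
....................##########.............................................
.....................########...............#..............................
[589.39375678 242.2980279  248.38655008] [ 0.01806029  0.38680807 -0.51920139] 14.9333 85.1688886222829
```

The mask shows the bezel hanging on the hooks with the gripper clear above it, so I'm handing in.

```bash
python3 -c "
from h import *
print(order.finish_job())"
```

```text
the job is handed in; nothing more can be done
None
```

The wide bezel is hanging on both hooks with the gripper open and clear above it, and I handed the job in at about 15 s, but it may be judged a failure: before lifting I moved the arm down instead of up, and the force reading hit 133 N, over the 120 N wrist limit.

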